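Sort the pocket finds: load the peg dispenser, battery to bin, soap to dish

TASK

Sort the handful of things that came out of the laundry: load the three clothes pegs lying flat, one on top of another, into the white gravity-feed peg dispenser so that the blue one lies at the bottom (it comes out first), the red one on it and the plain wooden one on top; lay the battery flat in the green bin and the soap end in the blue soap dish. Do not knock over or shift the clear measuring cup that stands nearby.

Things in the scene. Friction and masses are not known exactly. Their poses are not given: they have to be found in the camera images.
- blue_peg: the blue clothes peg lying flat, blue plastic, a plain bar 72 mm long (along its y axis), 14 mm wide (x) and 12 mm high (z). Origin at the centre of its underside. Its two ends are alike. 12 to 21 g. Pinch it across its width.
- red_peg: the red clothes peg lying flat, red plastic, a plain bar 72 mm long (along its y axis), 14 mm wide (x) and 12 mm high (z). Origin at the centre of its underside. Its two ends are alike. 12 to 21 g. Pinch it across its width.
- wood_peg: the brown wooden clothes peg lying flat, bare wood, a plain bar 72 mm long (along its y axis), 14 mm wide (x) and 12 mm high (z). Origin at the centre of its underside. Its two ends are alike. 12 to 21 g. Pinch it across its width.
- battery: red and white round battery cell lying on its side, 50 mm long (along its y axis), about 16 mm in diameter; it can roll. Origin on the counter side, under its middle, 7 to 8 mm from its axis. 19 to 34 g.
- soap_end: small rounded cream-white end of a soap bar, 22 mm wide (x), 34 mm long (y), 16 mm high. Origin at the centre of its underside. Pinch it across its 22 mm width.
- peg_dispenser: fixed white peg dispenser, base 64 (x) x 104 mm (y); origin centre of underside. Open-topped chute round the origin for pegs along its y, either way round: 20 x 78 mm, floor at z 10 mm, straight to z 48, then a grey flare to 36 x 94 mm at z 63. Its long walls (+-x) are open in the middle 50 mm, top to base: fingers holding a peg's middle enter at the mouth, open and let it drop. Exit slot at -x.
- battery_bin: green open plastic bin, fixed, 104 mm (x, tabs bring it to 118 mm) by 94 mm (y), 28 mm high, walls and floor 6 mm thick. Origin at the centre of its underside, z up.
- drain_dish: blue rectangular soap dish, fixed, 104 mm (x) by 88 mm (y), rim 11 mm high and 5 mm thick, with draining ribs whose tops are 8.5 mm above the underside. Origin at the centre of its underside, z up.
- measuring_cup: bystander: translucent clear cup standing on the counter, 66 mm across, 98 mm high, light (60 g). Origin at the centre of its underside. Leave it alone.
Things that resemble listed ones, but are neither listed nor needed, are in the scene too. Several things look just like the wood_peg: the one meant starts farthest to the robot's right.

How it is judged (in metres and radians):
At the end, for the whole second after the job is handed in: Pegs level in the chute, within 12 (x) and 10 mm (y) of its middle: blue lowest (underside under 18.5 mm), red 18.5-30.5, wood 30.5-48 mm up. Battery level in the bin, within 46 x 41 mm of its middle; soap in the dish, within 45 x 37 mm, each under 30 mm up. All released, at rest (x of blue_peg in the frame of peg_dispenser between -0.012 and 0.012 m and y of blue_peg in the frame of peg_dispenser between -0.01 and 0.01 m and z of blue_peg in the frame of peg_dispenser between 0.005 and 0.0185 m and angle between blue_peg's own y axis and vertical between 1.4 and 1.74 rad and linear speed of each of blue_peg, red_peg, wood_peg, battery, soap_end below 0.02 m/s and x of red_peg in the frame of peg_dispenser between -0.012 and 0.012 m and y of red_peg in the frame of peg_dispenser between -0.01 and 0.01 m and z of red_peg in the frame of peg_dispenser between 0.0185 and 0.0305 m and angle between red_peg's own y axis and vertical between 1.4 and 1.74 rad and x of wood_peg in the frame of peg_dispenser between -0.012 and 0.012 m and y of wood_peg in the frame of peg_dispenser between -0.01 and 0.01 m and z of wood_peg in the frame of peg_dispenser between 0.0305 and 0.048 m and angle between wood_peg's own y axis and vertical between 1.4 and 1.74 rad and x of battery in the frame of battery_bin between -0.046 and 0.046 m and y of battery in the frame of battery_bin between -0.041 and 0.041 m and z of battery in the frame of battery_bin between 0 and 0.028 m and angle between battery's own y axis and vertical between 1.3 and 1.84 rad and x of soap_end in the frame of drain_dish between -0.045 and 0.045 m and y of soap_end in the frame of drain_dish between -0.037 and 0.037 m and z of soap_end in the frame of drain_dish between 0 and 0.03 m); the robot touches nothing.
It fails at once if the measuring cup is shifted by more than 25 mm or tipped (distance of measuring_cup from where it was at the start of the episode above 0.025 m or angle between measuring_cup's own z axis and vertical above 0.35 rad).
It also fails if it takes over 106 s, if anything falls off the work surface, if the arm or the gripper's body presses on something with over 40 N, if the wrist force passes 120 N, or if a joint passes its speed limit or range.

ROBOT

A 6-joint arm with a two-finger parallel gripper is mounted at the origin on a cart in front of the work surface, level with it; the furniture and walls round the work are solid. World frame = base frame: x ahead of the robot, y to its left, z up, the work surface at z = 0. Lengths are in m, angles in degrees, forces in N, time in s.
With the tool pointing down it reaches from about 0.375 to 0.9 m from the base axis. Payload 3.1 kg.
Tool frame: the origin (TCP) lies on the centre line of the jaws, within the pads' length; the fingertips stand 17 mm ahead of it and the grasp point (between the pads) lies 2 mm behind it; z points along the fingers, y is the line along which they close (so a half turn about z gives the same grasp; the last joint's range is limited). The gripper opens to 87 mm and grips with 3 to 60 N. Pads are 19 mm wide; open, the fingers measure 117 mm over their backs; the gripper's body (75 mm by 190 mm) begins 51 mm behind the grasp point.
Start: joints at [54.288, 30.224, 82.088, -0, 67.689, -10.227], TCP at [0.269, 0.564, 0.24] pointing down, gripper open.
Joint ranges: [-176.69, 176.69], [-43.24, 126.21], [12.49, 139.97], [-82, 262], [0, 151.66], [-163.58, 163.58]. Speed limits (degrees/s): [159.86, 159.86, 180, 180, 180, 180].

INTERFACE

Orientations are given as a 3x3 rotation matrix whose columns are the frame's x, y, z axes.
In Python, from rig import bot, imaging, finder gives the robot as it stands. The module is installed in compiled form; this text tells all that it offers.
- The arm moves only by the tool play_rows, never from a script. Its argument "motion" is a list that holds one entry, the list of rows, each a list of 6 numbers: the shift along the tool's x, y, z in normalised numbers (1 is 0.5 m), then the turn, a rotation vector about the tool's x, y, z in a scale on which 1.0 is 180 degrees. In form: [[[dx, dy, dz, wx, wy, wz], ...]]. A call has 1 to 8 rows; each row is the pose to reach, as a shift and turn from the pose commanded when the call began, along the tool's axes at that moment; what a row does not reach only later rows make up. A row lasts 1/12 s, in which the tool goes at most 41.7 mm and 7.16 degrees, less where a joint would pass 70% of its speed; a pose out of reach is approached as far as the arm can. A shift or turn number past 1, either way, is cut back to 1. A call with a gripper value outside its range is refused whole. "fingers" is the finger opening in m, from 0 to 0.087, set as the call begins (left out, the last holds). The fingers move at their own pace and stop on an object; the grip force is fixed at half the most. Time passes only in rows, so rows that repeat a pose let the fingers close. It gives the time, the measured TCP pose, the force, the opening and the grip force at its end, in the units of the state.
- bot.read_state(): the state, without advancing time (a new reading comes with each control period).
- imaging.capture(name): name is "side" or "top" or "wrist"; returns a dict with "frame" (400x640x3 uint8, red, green, blue), "camera_matrix" (3x3 intrinsics, pixels), "R" (3x3) and "t" (3): a world point X has camera coordinates R X + t. Camera axes: x right, y down, z forward; pixel columns grow to the right and rows downward; lengths in m; the calibration is good to about 2 mm. The wrist camera is an equidistant fisheye: a pixel r from the principal point sees the ray r / f radians off the axis. A picture is of the moment at which its call begins. There is no depth.
- bot.hand_in(): hands the job in; it is judged then, once.
Trained networks look in the newest picture that a camera, given by its name, has taken for a name from the list of things; names that differ only in an ending like _2 or _b are one class to them, and where a whole thing is asked for, a point or a joint stands for the part that bears it (a point fixed in the world has none). Each returns a list of dicts, best first, with "confidence" (0 to 1); they miss things now and then, are a little off and sometimes report something else, mostly with a low value. They report only what shows in the picture. A call takes as long as a camera call. They do not tell look-alikes from the thing itself.
- finder.recognise(camera, name): "at" ([x, y, z] in m, in world coordinates, good to about 4 mm: the middle of the surface that is visible of it).
- finder.outline_of(camera, name): "pixels" (400x640 bool, what is visible of it).
The state is a dict: "time_s": time; "joint_positions": joint angles; "qvel": joint speeds; "tau": joint torques, N m; "position": TCP position; "tcp_rot": TCP orientation; "force": force on the tool from outside, world axes, zero at the start; "moment": the same for the moment, N m; "opening": opening from 0.0 (shut) to 1.0 (fully open); "grasp_force": force on a finger pad.
Only numpy, scipy, OpenCV 4.12 (cv2) and the standard library are available. Lean on these libraries where they do the work, as an engineer would, in place of code of your own. Each camera call takes 0.05 s, during which the arm holds its last target. There are 200 camera calls.

## Working session

There is one attempt and no reset: what is moved stays moved. The work goes in short steps, Python scripts to look and compute and a tool call to move; the robot and the scene stay as the last step left them, time stands still between calls to the robot, and variables do not carry over. Pictures are saved under pics/ and viewed, at most 14 in all, crops included, and the job is handed in when it is done.

Besides the shell and the picture viewer there is one more tool, called after ">>>" by a JSON object that holds its "name" and its "arguments". play_rows: Moves the arm, as the interface text tells. Its arguments: {"type":"object","properties":{"motion":{"type":"array"},"fingers":{"type":"number"}},"required":["motion"]}

```bash
mkdir -p pics; cat > h.py <<'E'
from rig import bot, imaging, finder
import numpy as np, cv2
def save(n,f,crop=None,scale=1):
    im=f['frame'][:,:,::-1]
    if crop: im=im[crop[1]:crop[3],crop[0]:crop[2]]
    cv2.imwrite('pics/'+n,cv2.resize(im,None,fx=scale,fy=scale,interpolation=cv2.INTER_CUBIC))
def ray(f,px):
    K=f['camera_matrix'];d=np.linalg.inv(K)@np.array([px[0],px[1],1.]);R=np.array(f['R']);return -R.T@f['t'],R.T@d
def onz(f,px,z):
    c,d=ray(f,px);return c+d*(z-c[2])/d[2]
def proj(f,X):
    p=np.array(f['camera_matrix'])@(np.array(f['R'])@X+f['t']);return p[:2]/p[2]
def axis(f,mask,z):
    # backproject mask to plane z, min area rect of it -> centre, long-axis angle, sizes
    m=mask.astype(np.uint8);c=cv2.findContours(m,cv2.RETR_EXTERNAL,cv2.CHAIN_APPROX_NONE)[0];c=max(c,key=cv2.contourArea)[:,0]
    P=np.array([onz(f,p,z)[:2] for p in c])*1000
    (x,y),(w,h),a=cv2.minAreaRect(P.astype(np.float32))
    if w>h:L,W,ang=w,h,a
    else:L,W,ang=h,w,a+90
    return (x/1000,y/1000),((ang+90)%180)-90,L,W
E
python3 - <<'E'
from h import *
s=bot.read_state();print(s['time_s'],s['position'],np.round(s['tcp_rot'],3).tolist(),s['opening'])
for cam in('top','side'):
    f=imaging.capture(cam);save(cam+'0.png',f)
    print(cam,'campos',np.round(-np.array(f['R']).T@f['t'],3),'f',f['camera_matrix'][0][0])
    for n in 'blue_peg red_peg wood_peg battery soap_end peg_dispenser battery_bin drain_dish measuring_cup'.split():
        for r in finder.recognise(cam,n):
            print(cam,n,round(r['confidence'],2),np.round(r['at'],3),np.round(proj(f,np.array(r['at']))))
        if cam=='top':
            for o in finder.outline_of(cam,n):
                z={'battery':.008,'soap_end':.01,'peg_dispenser':.063,'battery_bin':.028,'drain_dish':.011,'measuring_cup':.098}.get(n,.012)
                print('   outline',round(o['confidence'],2),np.round(np.hstack(axis(f,o['pixels'],z)),3) if o['pixels'].sum()>20 else 0)
E
```

```text
0.0 [0.26849859 0.56362521 0.23857696] [[-0.903, 0.43, -0.001], [0.43, 0.903, -0.002], [0.0, -0.002, -1.0]] 1.0021768825820865
top campos [0.274 0.279 0.877] f 480.734584883332
top blue_peg 0.71 [0.417 0.197 0.016] [362. 228.]
top blue_peg 0.64 [0.358 0.258 0.01 ] [325. 257.]
   outline 0.57 [ 0.357  0.255 74.848 66.176 14.998]
top red_peg 0.87 [0.44  0.1   0.006] [415. 223.]
   outline 0.51 [ 0.437  0.099 69.307 72.42  17.656]
top wood_peg 0.85 [0.429 0.149 0.008] [388. 225.]
top wood_peg 0.57 [0.241 0.322 0.008] [282. 320.]
   outline 0.57 [ 0.428  0.151 81.251 62.806 13.531]
   outline 0.47 [  0.238   0.327 -22.7    67.336  13.93 ]
top battery 0.53 [0.415 0.195 0.015] [363. 229.]
   outline 0.64 [  0.415   0.199 -86.775  49.554  14.514]
top soap_end 0.69 [0.497 0.471 0.014] [219. 169.]
   outline 0.52 [  0.5     0.471 -80.892  33.637  25.158]
top peg_dispenser 0.87 [0.557 0.195 0.014] [370. 155.]
   outline 0.74 [  0.551   0.201  89.596 103.796  70.499]
   outline 0.61 [  0.407   0.36   12.344 113.086  90.464]
top battery_bin 0.81 [0.415 0.358 0.005] [274. 220.]
   outline 0.68 [ 
[... 185 characters left out ...]
0.058] [299.  58.]
   outline 0.84 [ 0.681  0.349  6.731 98.213 62.206]
side campos [ 0.475 -0.497  0.453] f 444.2631808564217
side blue_peg 0.72 [0.355 0.247 0.005] [266. 221.]
side blue_peg 0.57 [0.413 0.366 0.009] [300. 192.]
side red_peg 0.73 [0.438 0.094 0.011] [303. 267.]
side wood_peg 0.73 [0.431 0.138 0.011] [301. 252.]
side wood_peg 0.67 [0.242 0.317 0.011] [217. 199.]
side battery 0.67 [0.412 0.187 0.012] [292. 235.]
side soap_end 0.65 [0.501 0.46  0.01 ] [340. 175.]
side peg_dispenser 0.84 [0.566 0.226 0.042] [377. 213.]
side battery_bin 0.78 [0.415 0.368 0.011] [301. 191.]
side drain_dish 0.68 [0.545 0.363 0.006] [360. 197.]
side measuring_cup 0.73 [0.692 0.329 0.079] [436. 175.]
```

View pics/top0.png

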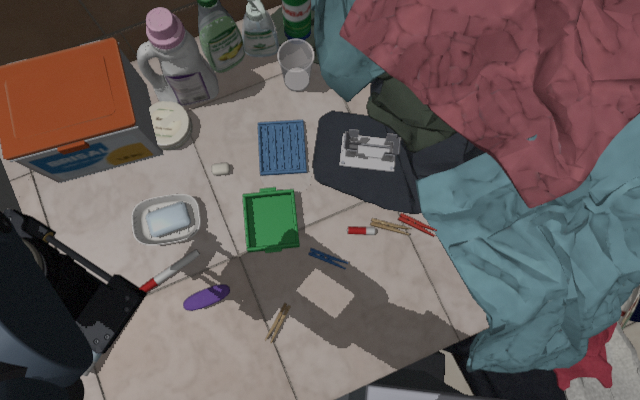

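View pics/side0.png

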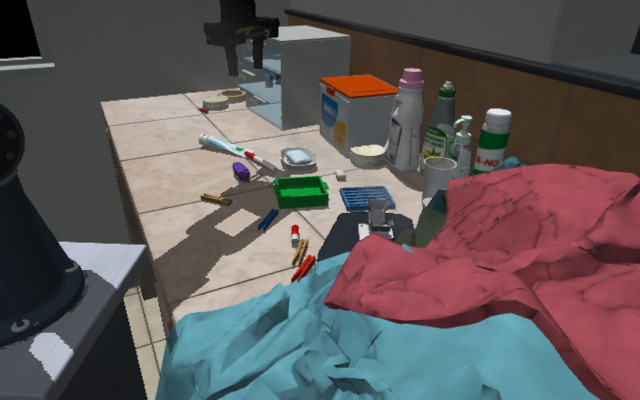

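```bash
python3 - <<'E'
from h import *
f=imaging.capture('top');save('crop1.png',f,(300,110,450,275),3.6)
E
```

```text
(no output)
```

View pics/crop1.png

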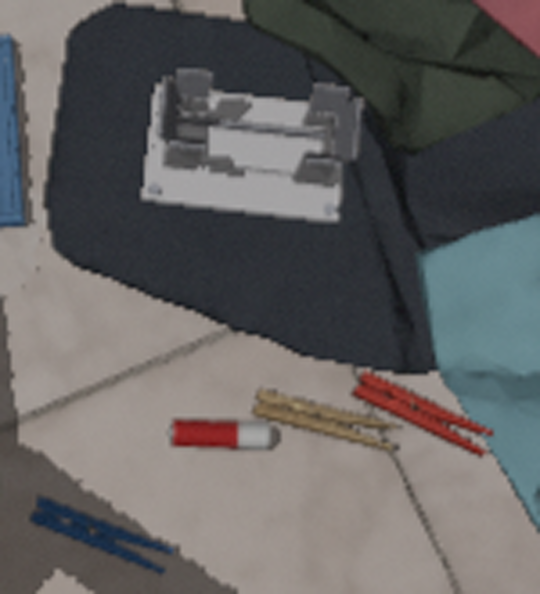

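Wood look-alikes are at top px (390,226), y≈0.15, and (280,321), y≈0.32. The first is farthest to the right, so it is the wood_peg, and the crop confirms it at crop (325,418). The other items:
- **Red peg:** crop (425,412).
- **Battery:** crop (223,433).
- **Blue peg:** crop (100,535).
- **Dispenser:** crop (250,145).

Next I'll look from above with the wrist camera.

```bash
cat >> h.py <<'E'
def go(p,yaw,base=None,quiet=0):
    """row (tool axes) from the present measured pose to p with tool-y at yaw (deg, mod 180), tool down"""
    from scipy.spatial.transform import Rotation as Ro
    if base is None:
        s=bot.read_state();P=np.array(s['position']);R=np.array(s['tcp_rot'])
    else: P,R=base
    best=None
    for k in(0,180,-180):
        a=np.deg2rad(yaw+k);c,s_=np.cos(a),np.sin(a)
        T=np.array([[-s_,c,0],[c,s_,0],[0,0,-1]])
        v=Ro.from_matrix(R.T@T).as_rotvec(degrees=True)
        if best is None or np.linalg.norm(v)<np.linalg.norm(best[0]):best=(v,T)
    d=R.T@(np.array(p)-P)
    row=[round(float(x),4) for x in d]+[round(float(x),1) for x in best[0]]
    if not quiet: print(row)
    return row,(np.array(p,float),best[1])
def wray(f,px):
    K=np.array(f['camera_matrix']);x=(px[0]-K[0,2])/K[0,0];y=(px[1]-K[1,2])/K[1,1];r=np.hypot(x,y)
    d=np.array([x*np.sin(r)/max(r,1e-9),y*np.sin(r)/max(r,1e-9),np.cos(r)]);R=np.array(f['R']);return -R.T@f['t'],R.T@d
def wonz(f,px,z):
    c,d=wray(f,px);return c+d*(z-c[2])/d[2]
def wproj(f,X):
    K=np.array(f['camera_matrix']);c=np.array(f['R'])@np.array(X)+f['t'];n=np.hypot(c[0],c[1]);th=np.arctan2(n,c[2])
    return np.array([K[0,2]+K[0,0]*th*c[0]/n,K[1,2]+K[1,1]*th*c[1]/n])
def waxis(f,mask,z):
    m=mask.astype(np.uint8);c=cv2.findContours(m,cv2.RETR_EXTERNAL,cv2.CHAIN_APPROX_NONE)[0];c=max(c,key=cv2.contourArea)[:,0]
    P=np.array([wonz(f,p,z)[:2] for p in c])*1000
    (x,y),(w,h),a=cv2.minAreaRect(P.astype(np.float32))
    L,W,ang=(w,h,a) if w>h else (h,w,a+90)
    return (x/1000,y/1000),((ang+90)%180)-90,L,W
E
python3 - <<'E'
from h import *
go((.44,.17,.30),-10)
E
```

```text
[-0.3241, -0.2822, -0.0604, 0.0, -0.0, 74.5]
```

Careful with the scale: shifts go in shares of 0.5 m and turns go in shares of 180 degrees. That gives: -0.324 m / 0.5 = -0.648, -0.282 m / 0.5 = -0.564, 50 degrees / 180 = 0.2778.

>>> {"name": "play_rows", "arguments": {"motion": [[[-0.32,-0.28,-0.12,0,0,0.2222],[-0.648,-0.564,-0.12,0,0,0.2778],[-0.648,-0.564,-0.12,0,0,0.2778],[-0.648,-0.564,-0.12,0,0,0.2778],[-0.648,-0.564,-0.12,0,0,0.2778],[-0.648,-0.564,-0.12,0,0,0.2778],[-0.648,-0.564,-0.12,0,0,0.2778],[-0.648,-0.564,-0.12,0,0,0.2778]]]}}

```text
time_s: 2.17
position: [0.4006, 0.2602, 0.2876]
tcp_rot: [[-0.247, 0.969, 0.001], [0.969, 0.247, 0.0], [0.0, 0.001, -1.0]]
force: [0.1, -0.3, 0.3]
opening: 1.001
grasp_force: 0.0
```

```bash
python3 - <<'E'
from h import *
go((.44,.17,.30),-10)
E
```

```text
[-0.0971, 0.0159, -0.0124, 0.0, -0.0, 24.3]
```

Converted, -0.097 m / 0.5 = -0.194, -0.08 m / 0.5 = -0.16, 24.3 degrees / 180 = 0.135.

>>> {"name": "play_rows", "arguments": {"motion": [[[-0.08,0.016,-0.024,0,0,0.0389],[-0.16,0.024,-0.024,0,0,0.0778],[-0.194,0.032,-0.024,0,0,0.1167],[-0.194,0.032,-0.024,0,0,0.135],[-0.194,0.032,-0.024,0,0,0.135],[-0.194,0.032,-0.024,0,0,0.135]]]}}

```text
time_s: 2.67
position: [0.4399, 0.1718, 0.2991]
tcp_rot: [[0.169, 0.986, -0.0], [0.986, -0.169, 0.0], [0.0, -0.0, -1.0]]
force: [-0.1, -0.1, 0.0]
opening: 0.999
grasp_force: 0.0
```

```bash
python3 - <<'E'
from h import *
f=imaging.capture('wrist');save('w1.png',f)
print(np.round(-np.array(f['R']).T@f['t'],3),f['camera_matrix'][0][0])
for n,z in dict(blue_peg=.012,red_peg=.012,wood_peg=.012,battery=.008,peg_dispenser=.063).items():
    for r in finder.recognise('wrist',n): print(n,round(r['confidence'],2),np.round(r['at'],3),np.round(wproj(f,r['at'])))
    for o in finder.outline_of('wrist',n):
        if o['pixels'].sum()>20: print('   out',round(o['confidence'],2),np.round(np.hstack(waxis(f,o['pixels'],z)),3))
E
```

```text
[0.451 0.241 0.444] 309.70691628693146
blue_peg 0.57 [0.358 0.251 0.011] [250. 126.]
   out 0.65 [ 0.359  0.255 75.466 60.088 15.002]
red_peg 0.68 [0.437 0.104 0.012] [322. 216.]
   out 0.56 [ 0.438  0.098 70.092 67.679 15.203]
wood_peg 0.84 [0.428 0.15  0.012] [310. 187.]
wood_peg 0.56 [0.238 0.322 0.012] [165.  98.]
   out 0.64 [ 0.429  0.149 82.699 66.267 15.459]
   out 0.59 [ 0.438  0.099 70.184 69.391 14.622]
   out 0.51 [  0.246   0.322 -21.457  53.19   13.   ]
battery 0.89 [0.41  0.2   0.016] [291. 155.]
   out 0.8 [  0.414   0.197 -84.883  49.614  14.357]
peg_dispenser 0.95 [0.558 0.192 0.009] [396. 143.]
   out 0.84 [  0.554   0.197  89.427 101.59   64.683]
```

View pics/w1.png

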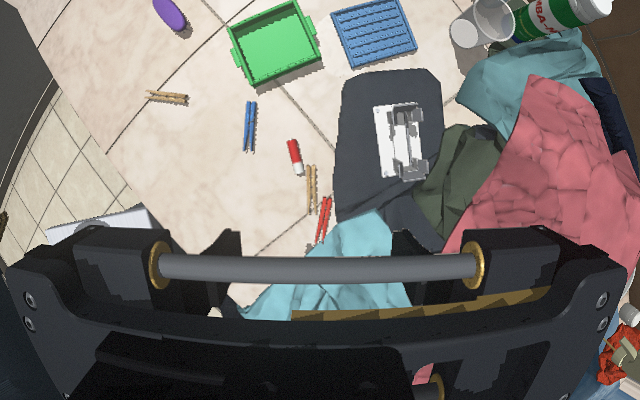

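The wrist view shows blue at (250,126), battery (295,156), wood (312,187), red (323,218) and the dispenser at (402,140). These agree with the top camera. I'll enlarge the dispenser to get its exact pose.

```bash
python3 - <<'E'
from h import *
f=imaging.capture('wrist');t=imaging.capture('top')
a=cv2.resize(f['frame'][90:190,365:440,::-1],None,fx=5.3,fy=5.3,interpolation=cv2.INTER_CUBIC)
b=cv2.resize(t['frame'][120:180,335:405,::-1],None,fx=5.3,fy=5.3,interpolation=cv2.INTER_CUBIC)
c=np.zeros((530,397+371,3),np.uint8);c[:a.shape[0],:a.shape[1]]=a;c[:b.shape[0],397:397+b.shape[1]]=b
cv2.imwrite('pics/d1.png',c)
E
```

```text
(no output)
```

View pics/d1.png

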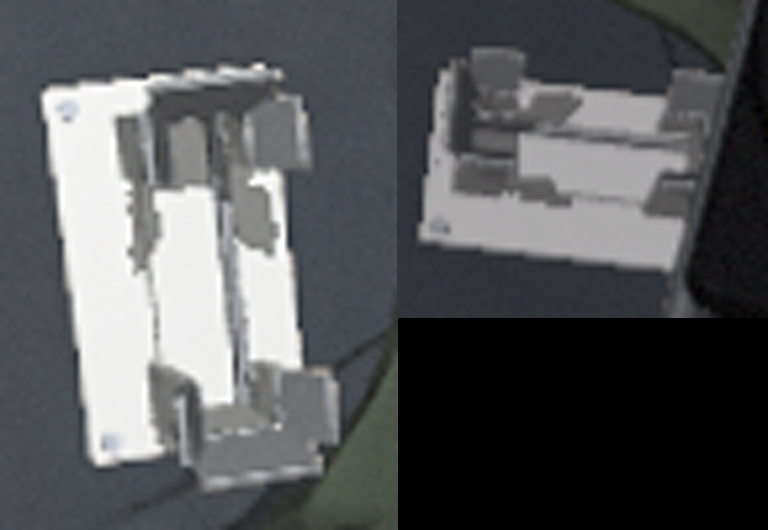

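```bash
cat > d.py <<'E'
from h import *
f=imaging.capture('wrist');t=imaging.capture('top')
from scipy.optimize import least_squares
# (cam, px, local xyz) ; long y local -> world
W=lambda a,b:(365+a/5.3,90+b/5.3)
C=lambda a,b:(300+a/3.6,110+b/3.6)
zb=.006
obs=[('w',W(45,92),(-.032,.052,zb)),('w',W(95,465),(-.032,-.052,zb)),('w',W(203,487),(-.018,-.047,.063)),('w',W(322,467),(.018,-.047,.063)),
('t',C(142,198),(-.032,.052,zb)),('t',C(338,218),(-.032,-.052,zb))]
def res(q,per=0):
    c,s=np.cos(q[2]),np.sin(q[2]);o=[]
    for k,px,l in obs:
        X=np.array([q[0]+c*l[0]-s*l[1],q[1]+s*l[0]+c*l[1],l[2]])
        o+=list((wproj(f,X) if k=='w' else proj(t,X))-px)
    return o
r=least_squares(res,[.555,.197,0]);print(r.x[:2],np.rad2deg(r.x[2]));print(np.round(r.fun.reshape(-1,2),1))
E
python3 d.py; python3 -c "
from h import *
r,b=go((.358,.255,.11),-15)"
```

```text
[0.56615276 0.19558435] -0.7286716922548769
[[-0.1 -0.3]
 [-0.4  0.5]
 [-1.6 -0.7]
 [ 1.8 -0.8]
 [ 0.8 -0.6]
 [ 1.3  0.7]]
[0.0678, -0.0949, 0.189, 0.0, 0.0, 5.2]
```

Converted, 0.189 m / 0.5 = 0.378, 0.18 m / 0.5 = 0.36, 5.2 degrees / 180 = 0.0289.

>>> {"name": "play_rows", "arguments": {"fingers": 0.045, "motion": [[[0.068,-0.096,0.06,0,0,0.0289],[0.136,-0.19,0.12,0,0,0.0289],[0.136,-0.19,0.2,0,0,0.0289],[0.136,-0.19,0.28,0,0,0.0289],[0.136,-0.19,0.36,0,0,0.0289],[0.136,-0.19,0.378,0,0,0.0289],[0.136,-0.19,0.378,0,0,0.0289]]]}}

```text
time_s: 4.0
position: [0.3533, 0.2539, 0.1043]
tcp_rot: [[0.258, 0.966, -0.014], [0.966, -0.258, -0.005], [-0.009, -0.012, -1.0]]
force: [-1.0, 0.2, -0.5]
opening: 0.57
grasp_force: 0.0
```

```bash
python3 - <<'E'
from h import *
f=imaging.capture('wrist');save('w2.png',f)
for r in finder.recognise('wrist','blue_peg'): print(round(r['confidence'],2),np.round(r['at'],4))
for o in finder.outline_of('wrist','blue_peg'): print('   out',round(o['confidence'],2),np.round(np.hstack(waxis(f,o['pixels'],.012)),4))
go((.358,.255,.020),-15)
E
```

```text
0.68 [0.3578 0.2545 0.0122]
   out 0.73 [ 0.3569  0.2531 74.3668 71.45   13.689 ]
[-0.0008, -0.0009, 0.0909, 0.1, -0.0, 0.0]
```

View pics/w2.png

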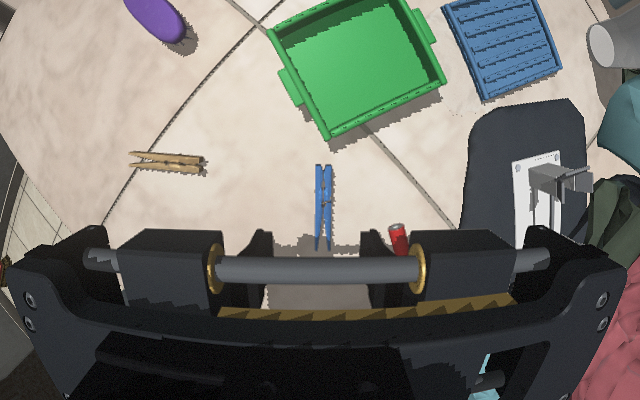

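The blue peg is between the fingers at (323,205), measured 71×14 mm. I'll descend and grip it.

Converted, 0.0905 m / 0.5 = 0.181, 0.08 m / 0.5 = 0.16, 0.5 degrees / 180 = 0.0028.

>>> {"name": "play_rows", "arguments": {"motion": [[[-0.002,-0.002,0.06,0,0,0.0028],[-0.002,-0.002,0.12,0,0,0.0028],[-0.002,-0.002,0.16,0,0,0.0028],[-0.002,-0.002,0.181,0,0,0.0028],[-0.002,-0.002,0.181,0,0,0.0028],[-0.002,-0.002,0.181,0,0,0.0028]]]}}

```text
time_s: 4.65
position: [0.3589, 0.255, 0.0215]
tcp_rot: [[0.268, 0.964, 0.005], [0.964, -0.268, 0.002], [0.003, 0.004, -1.0]]
force: [0.3, 0.5, 0.6]
opening: 0.516
grasp_force: 0.0
```

>>> {"name": "play_rows", "arguments": {"fingers": 0.0, "motion": [[[0,0,0,0,0,0],[0,0,0,0,0,0],[0,0,0,0,0,0],[0,0,0,0,0,0],[0,0,0,0,0,0],[0,0,0,0,0,0]]]}}

```text
time_s: 5.15
position: [0.3568, 0.2546, 0.0198]
tcp_rot: [[0.267, 0.964, 0.001], [0.964, -0.267, 0.0], [0.0, 0.001, -1.0]]
force: [0.1, 0.3, 5.4]
opening: 0.167
grasp_force: 30.0
```

```bash
python3 - <<'E'
from h import *
s=bot.read_state();print(s['position'],s['opening']*87,s['grasp_force'],s['force'])
r,b=go((.38,.25,.14),-5)
go((.566,.1955,.14),-0.7)
E
```

```text
[0.35683587 0.25458649 0.01984985] 14.502982400729078 30.002711713314056 [0.13975455 0.34478541 5.38942334]
[0.0018, 0.0236, -0.1201, 0.0, -0.0, -10.5]
[-0.0011, 0.2174, -0.12, 0.0, -0.0, -14.8]
```

Converted, 0.217 m / 0.5 = 0.434, -0.12 m / 0.5 = -0.24, -14.8 degrees / 180 = -0.0822.

>>> {"name": "play_rows", "arguments": {"motion": [[[0,0,-0.08,0,0,0],[0,0.02,-0.16,0,0,-0.0222],[0,0.1,-0.24,0,0,-0.0444],[-0.002,0.18,-0.24,0,0,-0.0667],[-0.002,0.26,-0.24,0,0,-0.0822],[-0.002,0.34,-0.24,0,0,-0.0822],[-0.002,0.42,-0.24,0,0,-0.0822],[-0.002,0.434,-0.24,0,0,-0.0822]]]}}

```text
time_s: 5.82
position: [0.5731, 0.1936, 0.1404]
tcp_rot: [[0.015, 1.0, 0.009], [1.0, -0.015, 0.0], [0.0, 0.009, -1.0]]
force: [0.5, 0.3, 0.1]
opening: 0.167
grasp_force: 30.0
```

>>> {"name": "play_rows", "arguments": {"motion": [[[0,0,0,0,0,0],[0,0,0,0,0,0]]]}}

```text
time_s: 5.98
position: [0.5648, 0.1951, 0.1388]
tcp_rot: [[0.013, 1.0, -0.002], [1.0, -0.013, -0.0], [-0.0, -0.002, -1.0]]
force: [-0.4, 0.0, -1.2]
opening: 0.169
grasp_force: 30.0
```

```bash
python3 - <<'E'
from h import *
s=bot.read_state();print(s['position'],s['opening']*87,s['grasp_force'])
f=imaging.capture('wrist');save('w3.png',f)
c,S=np.cos(-.0127),np.sin(-.0127)
for l in [(-.032,.052,.006),(.032,.052,.006),(-.018,.047,.063),(.018,.047,.063)]:
    print(l,np.round(wproj(f,(.566+c*l[0]-S*l[1],.1955+S*l[0]+c*l[1],l[2])),1))
for o in finder.outline_of('wrist','blue_peg')[:1]: print('   out',round(o['confidence'],2),np.round(np.hstack(waxis(f,o['pixels'],.132)),4))
E
```

```text
[0.56484343 0.19511352 0.13877366] 14.73655022981287 29.999871253967285
(-0.032, 0.052, 0.006) [282.4 140.5]
(0.032, 0.052, 0.006) [353.7 140.6]
(-0.018, 0.047, 0.063) [293.3 152.4]
(0.018, 0.047, 0.063) [343.6 152.5]
   out 0.89 [ 0.5643  0.2124 89.9799 35.4575 13.1104]
```

View pics/w3.png

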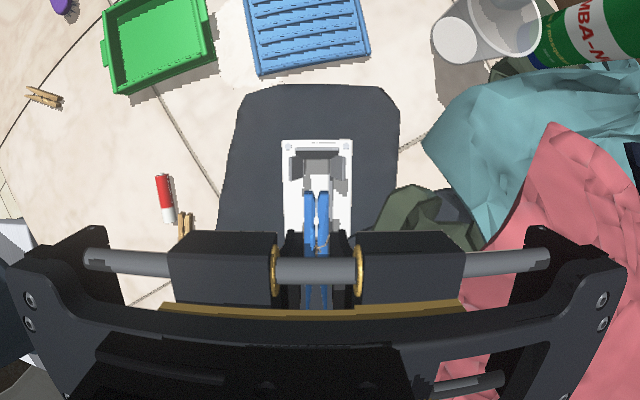

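Predicted base corners (282,140) and (354,140) match the observed (282,141) and (352,139). The peg is aligned over the chute at (317,205), so I'll lower it, check the force, then release.

>>> {"name": "play_rows", "arguments": {"motion": [[[0,0.002,0.06,0,0,0],[0,0.002,0.11,0,0,0],[0,0.002,0.13,0,0,0],[0,0.002,0.15,0,0,0],[0,0.002,0.17,0,0,0],[0,0.002,0.178,0,0,0],[0,0.002,0.178,0,0,0]]]}}

```text
time_s: 6.67
position: [0.5664, 0.1967, 0.0503]
tcp_rot: [[0.012, 1.0, 0.0], [1.0, -0.012, 0.001], [0.001, -0.0, -1.0]]
force: [0.1, 5.2, -1.6]
opening: 0.169
grasp_force: 30.0
```

Converted, -0.11 m / 0.5 = -0.22, -0.07 m / 0.5 = -0.14.

>>> {"name": "play_rows", "arguments": {"fingers": 0.035, "motion": [[[0,0,0,0,0,0],[0,0,0,0,0,0],[0,0,0,0,0,0],[0,0,-0.06,0,0,0],[0,0,-0.14,0,0,0],[0,0,-0.22,0,0,0],[0,0,-0.22,0,0,0]]]}}

```text
time_s: 7.25
position: [0.5719, 0.1959, 0.1687]
tcp_rot: [[0.012, 1.0, 0.016], [1.0, -0.012, 0.002], [0.002, 0.016, -1.0]]
force: [1.5, -0.6, 0.6]
opening: 0.401
grasp_force: 0.0
```

```bash
python3 - <<'E'
from h import *
f=imaging.capture('wrist');t=imaging.capture('top')
for cam in('wrist','top'):
  for r in finder.recognise(cam,'blue_peg'): print(cam,round(r['confidence'],2),np.round(r['at'],4))
go((.438,.098,.10),-20)
E
```

```text
wrist 0.82 [0.5639 0.1982 0.0192]
[-0.0986, -0.1264, 0.0603, -0.1, 0.0, 19.3]
```

Converted, -0.126 m / 0.5 = -0.252, -0.0986 m / 0.5 = -0.1972, 19.3 degrees / 180 = 0.1072.

>>> {"name": "play_rows", "arguments": {"motion": [[[-0.06,-0.06,0,0,0,0.0389],[-0.12,-0.13,0,0,0,0.0778],[-0.18,-0.2,0.04,0,0,0.1072],[-0.1972,-0.252,0.08,0,0,0.1072],[-0.1972,-0.252,0.08,0,0,0.1072],[-0.1972,-0.252,0.08,0,0,0.1072],[-0.1972,-0.252,0.08,0,0,0.1072]]]}}

```text
time_s: 8.03
position: [0.4394, 0.0983, 0.1197]
tcp_rot: [[0.342, 0.94, -0.001], [0.94, -0.342, 0.0], [-0.0, -0.001, -1.0]]
force: [0.7, -0.1, 0.7]
opening: 0.403
grasp_force: 0.0
```

```bash
python3 - <<'E'
from h import *
f=imaging.capture('wrist');t=imaging.capture('side')
a=f['frame'][120:320,180:500,::-1];b=t['frame'][200:320,250:410,::-1]
cv2.imwrite('pics/w4.png',np.vstack([cv2.resize(a,(640,300)),cv2.resize(b,(400,300))[:, :] if 0 else cv2.copyMakeBorder(cv2.resize(b,(400,300)),0,0,0,240,cv2.BORDER_CONSTANT)]))
for n in('red_peg','wood_peg'):
  for o in finder.outline_of('wrist',n): print(n,round(o['confidence'],2),np.round(np.hstack(waxis(f,o['pixels'],.012)),4))
go((.438,.098,.020),-20)
E
```

```text
red_peg 0.95 [ 0.437   0.0965 70.3307 71.9984 12.6133]
wood_peg 0.96 [ 0.4283  0.1455 81.4389 70.5206 14.0408]
wood_peg 0.74 [  0.2415   0.323  -22.2413  72.5104  15.1107]
[-0.002, -0.0031, 0.1008, 0.1, -0.0, 0.1]
```

View pics/w4.png

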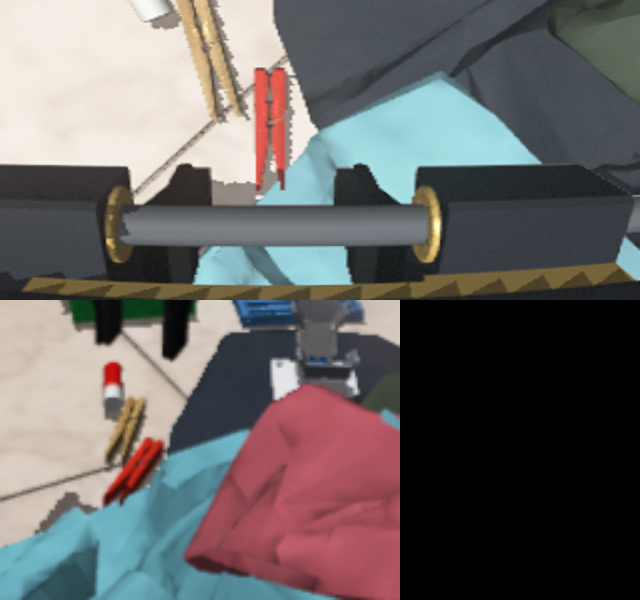

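The red peg's near finger would hit the wood peg's end at (240,118), and teal cloth lies on its other side at (320,130). I'll shift the wood peg aside first; its grasp is free.

```bash
python3 - <<'E'
from h import *
r,b=go((.4292,.1514,.10),-8.6)
r,b=go((.4292,.1514,.020),-8.6,b)
r,b=go((.386,.141,.022),-8.6,b)
E
```

```text
[0.0452, -0.0294, 0.0208, 0.1, -0.0, -11.3]
[0.0, 0.0, 0.08, 0.0, 0.0, 0.0]
[-0.0167, -0.0412, -0.002, 0.0, 0.0, 0.0]
```

Converted, 0.1005 m / 0.5 = 0.201, 0.08 m / 0.5 = 0.16, -11.3 degrees / 180 = -0.0628.

>>> {"name": "play_rows", "arguments": {"motion": [[[0.08,-0.04,0.02,0,0,-0.0333],[0.09,-0.0588,0.04,0,0,-0.0628],[0.09,-0.0588,0.04,0,0,-0.0628],[0.09,-0.0588,0.1,0,0,-0.0628],[0.09,-0.0588,0.16,0,0,-0.0628],[0.09,-0.0588,0.201,0,0,-0.0628],[0.09,-0.0588,0.201,0,0,-0.0628],[0.09,-0.0588,0.201,0,0,-0.0628]]]}}

```text
time_s: 8.9
position: [0.4282, 0.1507, 0.0196]
tcp_rot: [[0.152, 0.988, 0.0], [0.988, -0.152, -0.0], [-0.0, 0.0, -1.0]]
force: [-0.5, 0.1, -0.3]
opening: 0.402
grasp_force: 0.0
```

Converted, -0.041 m / 0.5 = -0.082, -0.017 m / 0.5 = -0.034.

>>> {"name": "play_rows", "arguments": {"fingers": 0.0, "motion": [[[0,0,0,0,0,0],[0,0,0,0,0,0],[0,0,0,0,0,0],[0,0,0,0,0,0],[0,0,-0.024,0,0,0],[-0.01,-0.03,-0.024,0,0,0],[-0.034,-0.082,-0.024,0,0,0],[-0.034,-0.082,-0.024,0,0,0]]]}}

```text
time_s: 9.57
position: [0.3767, 0.1395, 0.0326]
tcp_rot: [[0.151, 0.989, -0.011], [0.989, -0.151, -0.001], [-0.003, -0.011, -1.0]]
force: [-2.0, -0.1, -0.6]
opening: 0.165
grasp_force: 30.0
```

```bash
python3 - <<'E'
from h import *
r,b=go((.386,.141,.0205),-8.6)
s=b;u=np.array([.342,.94])*.010+np.array([.437,.0965])
r,b=go((.386,.141,.10),-8.6,b)
r,b=go((u[0],u[1],.10),-19.7,b)
E
```

```text
[0.0029, 0.0091, 0.012, -0.6, 0.1, -0.1]
[0.0, 0.0, -0.0795, 0.0, 0.0, 0.0]
[-0.0266, 0.0591, 0.0, 0.0, 0.0, 11.1]
```

Converted, 0.011 m / 0.5 = 0.022, 0.005 m / 0.5 = 0.01.

>>> {"name": "play_rows", "arguments": {"motion": [[[0,0,0.01,0,0,0],[0,0,0.022,0,0,0],[0,0,0.022,0,0,0]]]}}

```text
time_s: 9.82
position: [0.3852, 0.1403, 0.0204]
tcp_rot: [[0.151, 0.988, 0.001], [0.988, -0.151, 0.0], [0.0, 0.001, -1.0]]
force: [-0.3, -0.3, 1.9]
opening: 0.162
grasp_force: 30.0
```

Converted, -0.08 m / 0.5 = -0.16, -0.06 m / 0.5 = -0.12, 11.1 degrees / 180 = 0.0617.

>>> {"name": "play_rows", "arguments": {"fingers": 0.03, "motion": [[[0,0,0,0,0,0],[0,0,0,0,0,0],[0,0,0,0,0,0],[0,0,-0.06,0,0,0],[0,0,-0.12,0,0,0],[-0.02,0.06,-0.16,0,0,0.0333],[-0.0532,0.118,-0.16,0,0,0.0617],[-0.0532,0.118,-0.16,0,0,0.0617]]]}}

```text
time_s: 10.48
position: [0.4474, 0.1027, 0.1031]
tcp_rot: [[0.343, 0.939, 0.015], [0.939, -0.343, -0.001], [0.004, 0.015, -1.0]]
force: [0.1, 0.9, 0.2]
opening: 0.346
grasp_force: 0.0
```

>>> {"name": "play_rows", "arguments": {"motion": [[[0,0,0,0,0,0],[0,0,0,0,0,0]]]}}

```text
time_s: 10.65
position: [0.4374, 0.1049, 0.1008]
tcp_rot: [[0.338, 0.941, -0.002], [0.941, -0.338, 0.0], [-0.001, -0.002, -1.0]]
force: [-0.4, 0.5, -0.6]
opening: 0.345
grasp_force: 0.0
```

```bash
python3 - <<'E'
from h import *
f=imaging.capture('wrist')
for n in('red_peg','wood_peg','battery'):
  for o in finder.outline_of('wrist',n)[:2]: print(n,round(o['confidence'],2),np.round(np.hstack(waxis(f,o['pixels'],.012)),4))
go((.4404,.1059,.022),-19.7)
E
```

```text
red_peg 0.95 [ 0.4387  0.0996 71.6901 66.2999 13.7465]
wood_peg 0.85 [  0.2402   0.323  -21.4683  78.1169  15.2091]
wood_peg 0.75 [ 0.3857  0.1351 80.8501 70.6299 15.6448]
battery 0.8 [ 0.3908  0.2053 47.3777 51.1134 16.3234]
[0.0016, 0.0035, 0.0785, -0.1, 0.0, -0.0]
```

Converted, 0.078 m / 0.5 = 0.156, 0.074 m / 0.5 = 0.148.

>>> {"name": "play_rows", "arguments": {"motion": [[[0.002,0.005,0.06,0,0,0],[0.002,0.005,0.11,0,0,0],[0.002,0.005,0.13,0,0,0],[0.002,0.005,0.148,0,0,0],[0.002,0.005,0.156,0,0,0],[0.002,0.005,0.156,0,0,0]]]}}

```text
time_s: 11.35
position: [0.4403, 0.1053, 0.0223]
tcp_rot: [[0.338, 0.941, -0.002], [0.941, -0.338, 0.0], [-0.001, -0.002, -1.0]]
force: [-0.3, 0.4, 0.6]
opening: 0.349
grasp_force: 0.0
```

No contact. I'll go 2 mm lower and grip.

Converted, -0.12 m / 0.5 = -0.24, 0.002 m / 0.5 = 0.004.

>>> {"name": "play_rows", "arguments": {"fingers": 0.0, "motion": [[[0,0,0.004,0,0,0],[0,0,0.004,0,0,0],[0,0,0.004,0,0,0],[0,0,0.004,0,0,0],[0,0,-0.04,0,0,0],[0,0,-0.12,0,0,0],[0,0,-0.2,0,0,0],[0,0,-0.24,0,0,0]]]}}

```text
time_s: 12.02
position: [0.4423, 0.1052, 0.1468]
tcp_rot: [[0.338, 0.941, 0.005], [0.941, -0.338, -0.0], [0.002, 0.005, -1.0]]
force: [1.5, 0.4, -1.1]
opening: 0.163
grasp_force: 30.0
```

>>> {"name": "play_rows", "arguments": {"motion": [[[0,0,0,0,0,0],[0,0,0,0,0,0]]]}}

```text
time_s: 12.18
position: [0.4417, 0.1051, 0.1444]
tcp_rot: [[0.338, 0.941, 0.004], [0.941, -0.338, -0.0], [0.001, 0.004, -1.0]]
force: [-0.1, 0.2, -0.5]
opening: 0.166
grasp_force: 30.0
```

```bash
python3 - <<'E'
from h import *
f=imaging.capture('wrist')
for o in finder.outline_of('wrist','red_peg')[:1]: print(round(o['confidence'],2),np.round(np.hstack(waxis(f,o['pixels'],.132)),4),wonz(f,np.argwhere(o['pixels'])[np.argmin(np.argwhere(o['pixels'])[:,0])][::-1],.132))
go((.5655,.1965+.009,.14),-.7)
E
```

```text
0.94 [ 0.4457  0.1164 69.5593 30.2336 13.6662] [0.44605605 0.13227386 0.132     ]
[0.1369, 0.084, 0.0023, -0.1, 0.0, -19.1]
```

Converted, 0.138 m / 0.5 = 0.276, 0.1 m / 0.5 = 0.2, -19.1 degrees / 180 = -0.1061.

>>> {"name": "play_rows", "arguments": {"motion": [[[0.06,0.02,0,0,0,-0.0278],[0.13,0.06,0,0,0,-0.0611],[0.2,0.12,0,0,0,-0.0944],[0.276,0.168,0,0,0,-0.1061],[0.276,0.168,0,0,0,-0.1061],[0.276,0.168,0,0,0,-0.1061],[0.276,0.168,0,0,0,-0.1061],[0.276,0.168,0,0,0,-0.1061]]]}}

```text
time_s: 12.95
position: [0.5639, 0.2056, 0.1412]
tcp_rot: [[0.012, 1.0, -0.006], [1.0, -0.012, -0.001], [-0.001, -0.006, -1.0]]
force: [0.1, 0.1, -0.2]
opening: 0.164
grasp_force: 30.0
```

```bash
python3 - <<'E'
from h import *
f=imaging.capture('wrist')
for o in finder.outline_of('wrist','red_peg')[:1]: print(round(o['confidence'],2),np.round(np.hstack(waxis(f,o['pixels'],.132)),4))
go((.5655,.1975+.009,.062),-.7)
E
```

```text
0.98 [ 0.5638  0.2188 89.4232 29.5468 13.6425]
[0.0011, 0.0011, 0.0802, -0.2, 0.0, -0.0]
```

Converted, 0.087 m / 0.5 = 0.174, 0.001 m / 0.5 = 0.002.

>>> {"name": "play_rows", "arguments": {"motion": [[[0.002,0.002,0.06,0,0,0],[0.002,0.002,0.1,0,0,0],[0.002,0.002,0.12,0,0,0],[0.002,0.002,0.14,0,0,0],[0.002,0.002,0.16,0,0,0],[0.002,0.002,0.174,0,0,0],[0.002,0.002,0.174,0,0,0]]]}}

```text
time_s: 13.63
position: [0.567, 0.2073, 0.0549]
tcp_rot: [[0.012, 1.0, -0.002], [1.0, -0.012, -0.0], [-0.0, -0.002, -1.0]]
force: [0.3, -0.2, 0.1]
opening: 0.168
grasp_force: 30.0
```

No contact at all, so release. The wood peg is next.

Converted, -0.1 m / 0.5 = -0.2, -0.07 m / 0.5 = -0.14.

>>> {"name": "play_rows", "arguments": {"fingers": 0.035, "motion": [[[0,0,0,0,0,0],[0,0,0,0,0,0],[0,0,0,0,0,0],[0,0,0,0,0,0],[0,0,-0.06,0,0,0],[0,0,-0.14,0,0,0],[0,0,-0.2,0,0,0],[0,0,-0.2,0,0,0]]]}}

```text
time_s: 14.3
position: [0.5722, 0.2085, 0.1631]
tcp_rot: [[0.012, 1.0, 0.014], [1.0, -0.012, 0.002], [0.003, 0.014, -1.0]]
force: [-0.4, -0.2, 0.4]
opening: 0.401
grasp_force: 0.0
```

```bash
python3 - <<'E'
from h import *
f=imaging.capture('wrist');save('w5.png',f,(220,100,420,240),4)
for n in('red_peg','blue_peg'):
  for r in finder.recognise('wrist',n): print(n,round(r['confidence'],2),np.round(r['at'],4))
go((.3855,.135,.12),-9)
E
```

```text
red_peg 0.76 [0.5641 0.2053 0.036 ]
[-0.0747, -0.1812, 0.0364, 0.0, -0.0, 8.3]
```

View pics/w5.png

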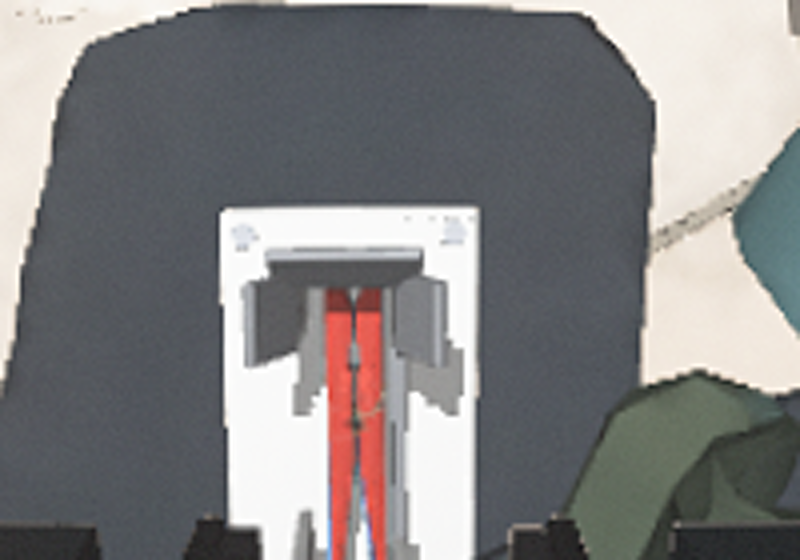

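Red lies level in the chute at (355,400), with blue edges beneath it.

Converted, -0.175 m / 0.5 = -0.35, -0.12 m / 0.5 = -0.24, 8.3 degrees / 180 = 0.0461.

>>> {"name": "play_rows", "arguments": {"motion": [[[-0.04,-0.08,0,0,0,0.0222],[-0.07,-0.16,0,0,0,0.0461],[-0.1,-0.24,0.02,0,0,0.0461],[-0.13,-0.31,0.072,0,0,0.0461],[-0.15,-0.35,0.072,0,0,0.0461],[-0.15,-0.35,0.072,0,0,0.0461],[-0.15,-0.35,0.072,0,0,0.0461],[-0.15,-0.35,0.072,0,0,0.0461]]]}}

```text
time_s: 15.12
position: [0.3925, 0.1346, 0.1195]
tcp_rot: [[0.157, 0.988, 0.0], [0.988, -0.157, 0.0], [0.0, -0.0, -1.0]]
force: [-0.5, 0.8, 0.0]
opening: 0.403
grasp_force: 0.0
```

```bash
python3 - <<'E'
from h import *
f=imaging.capture('wrist')
for n in('wood_peg','battery'):
  for o in finder.outline_of('wrist',n)[:2]: print(n,round(o['confidence'],2),np.round(np.hstack(waxis(f,o['pixels'],.012)),4))
go((.3855,.135,.0198),-9)
E
```

```text
wood_peg 0.79 [  0.239    0.3241 -21.0405  75.8336  15.7917]
wood_peg 0.63 [ 0.3841  0.1363 81.1363 69.7579 13.1551]
battery 0.68 [ 0.3906  0.2069 46.3003 50.4593 14.7861]
[-0.0012, -0.0082, 0.1002, 0.1, -0.0, 0.0]
```

Converted, 0.1 m / 0.5 = 0.2, 0.085 m / 0.5 = 0.17.

>>> {"name": "play_rows", "arguments": {"motion": [[[-0.002,-0.016,0.06,0,0,0],[-0.002,-0.016,0.12,0,0,0],[-0.002,-0.016,0.17,0,0,0],[-0.002,-0.016,0.2,0,0,0],[-0.002,-0.016,0.2,0,0,0],[-0.002,-0.016,0.2,0,0,0]]]}}

```text
time_s: 15.77
position: [0.3849, 0.1351, 0.0192]
tcp_rot: [[0.156, 0.988, 0.0], [0.988, -0.156, 0.0], [0.0, 0.0, -1.0]]
force: [-0.0, 0.5, 0.6]
opening: 0.403
grasp_force: 0.0
```

>>> {"name": "play_rows", "arguments": {"fingers": 0.0, "motion": [[[0,0,0,0,0,0],[0,0,0,0,0,0],[0,0,0,0,0,0],[0,0,0,0,0,0],[0,0,-0.06,0,0,0],[0,0,-0.14,0,0,0],[0,0,-0.22,0,0,0],[0,0,-0.24,0,0,0]]]}}

```text
time_s: 16.43
position: [0.3858, 0.1352, 0.1443]
tcp_rot: [[0.156, 0.988, 0.008], [0.988, -0.156, 0.001], [0.002, 0.008, -1.0]]
force: [0.8, 0.8, -0.3]
opening: 0.163
grasp_force: 30.0
```

>>> {"name": "play_rows", "arguments": {"motion": [[[0,0,0,0,0,0],[0,0,0,0,0,0]]]}}

```text
time_s: 16.6
position: [0.384, 0.1349, 0.1407]
tcp_rot: [[0.156, 0.988, 0.002], [0.988, -0.156, 0.0], [0.0, 0.002, -1.0]]
force: [-0.4, -0.2, -1.0]
opening: 0.169
grasp_force: 30.0
```

```bash
python3 - <<'E'
from h import *
f=imaging.capture('wrist')
for o in finder.outline_of('wrist','wood_peg')[:2]: print(round(o['confidence'],2),np.round(np.hstack(waxis(f,o['pixels'],.132)),4))
go((.5655,.1975,.14),-.7)
E
```

```text
0.87 [  0.3062   0.2715 -20.8254  42.899    8.8378]
0.71 [ 0.3863  0.1529 81.8994 40.2223 13.9642]
[0.0905, 0.1705, -0.0012, -0.1, 0.0, -8.3]
```

Converted, 0.17 m / 0.5 = 0.34, 0.155 m / 0.5 = 0.31, -8.3 degrees / 180 = -0.0461.

>>> {"name": "play_rows", "arguments": {"motion": [[[0.03,0.08,0,0,0,-0.0111],[0.07,0.16,0,0,0,-0.0278],[0.12,0.24,0,0,0,-0.0461],[0.17,0.31,0,0,0,-0.0461],[0.178,0.34,0,0,0,-0.0461],[0.178,0.34,0,0,0,-0.0461],[0.178,0.34,0,0,0,-0.0461],[0.178,0.34,0,0,0,-0.0461]]]}}

```text
time_s: 17.37
position: [0.5631, 0.1957, 0.1376]
tcp_rot: [[0.012, 1.0, -0.006], [1.0, -0.012, -0.001], [-0.001, -0.006, -1.0]]
force: [-0.9, 0.1, -0.3]
opening: 0.167
grasp_force: 30.0
```

```bash
python3 - <<'E'
from h import *
go((.5655,.196,.065),-.7)
E
```

```text
[0.0004, 0.0028, 0.0725, -0.4, 0.1, 0.0]
```

Converted, 0.079 m / 0.5 = 0.158, 0.065 m / 0.5 = 0.13.

>>> {"name": "play_rows", "arguments": {"motion": [[[0.001,0.002,0.06,0,0,0],[0.001,0.002,0.09,0,0,0],[0.001,0.002,0.11,0,0,0],[0.001,0.002,0.13,0,0,0],[0.001,0.002,0.146,0,0,0],[0.001,0.002,0.158,0,0,0],[0.001,0.002,0.158,0,0,0]]]}}

```text
time_s: 17.95
position: [0.5659, 0.1965, 0.06]
tcp_rot: [[0.012, 1.0, -0.002], [1.0, -0.012, -0.0], [-0.0, -0.002, -1.0]]
force: [0.1, 1.0, -0.3]
opening: 0.167
grasp_force: 30.0
```

Converted, -0.1 m / 0.5 = -0.2, -0.07 m / 0.5 = -0.14.

>>> {"name": "play_rows", "arguments": {"fingers": 0.035, "motion": [[[0,0,0,0,0,0],[0,0,0,0,0,0],[0,0,0,0,0,0],[0,0,0,0,0,0],[0,0,-0.06,0,0,0],[0,0,-0.14,0,0,0],[0,0,-0.2,0,0,0],[0,0,-0.2,0,0,0]]]}}

```text
time_s: 18.62
position: [0.5711, 0.1976, 0.168]
tcp_rot: [[0.012, 1.0, 0.014], [1.0, -0.012, 0.002], [0.002, 0.014, -1.0]]
force: [1.0, 0.2, 0.9]
opening: 0.405
grasp_force: 0.0
```

```bash
python3 - <<'E'
from h import *
f=imaging.capture('wrist');save('w6.png',f,(220,100,420,240),4)
for n in('wood_peg','battery'):
  for r in finder.recognise('wrist',n): print(n,round(r['confidence'],2),np.round(r['at'],4))
for o in finder.outline_of('wrist','battery')[:2]: print(n,round(o['confidence'],2),np.round(np.hstack(waxis(f,o['pixels'],.009)),4))
r,b=go((.391,.2065,.13),-44)
E
```

```text
wood_peg 0.87 [0.564  0.2002 0.0453]
wood_peg 0.65 [0.2423 0.3208 0.012 ]
battery 0.85 [0.3925 0.2085 0.0139]
battery 0.85 [ 0.3897  0.2054 48.4707 53.9258 14.8321]
battery 0.41 [ 0.5733  0.1809 89.4296  6.3774  1.0252]
[0.0079, -0.1748, 0.0307, -0.1, 0.1, 43.3]
```

View pics/w6.png

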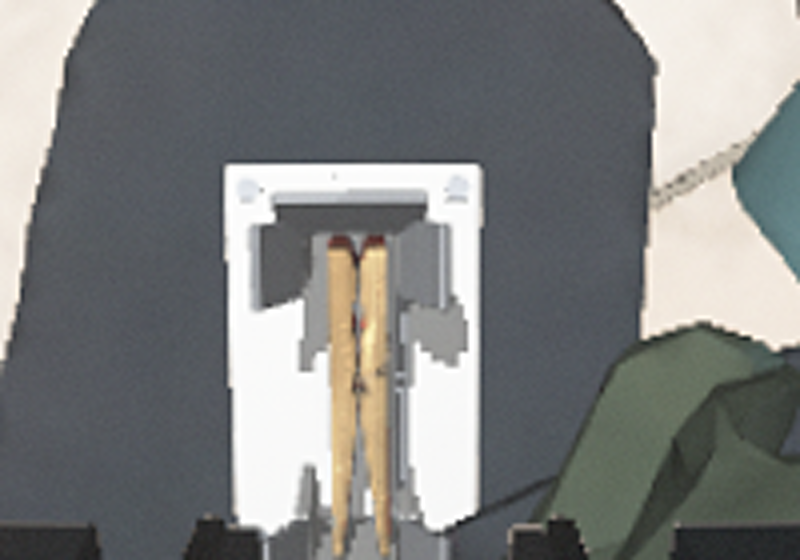

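The wood peg lies on top, level, at (358,390), with the red ends visible under it. The battery is next.

Converted, -0.168 m / 0.5 = -0.336, -0.155 m / 0.5 = -0.31, 42.3 degrees / 180 = 0.235.

>>> {"name": "play_rows", "arguments": {"motion": [[[0,-0.08,0,0,0,0.0389],[0,-0.16,0,0,0,0.0778],[0,-0.24,0,0,0,0.1167],[0.01,-0.31,0.02,0,0,0.1556],[0.016,-0.336,0.06,0,0,0.1944],[0.016,-0.336,0.06,0,0,0.235],[0.016,-0.336,0.06,0,0,0.235],[0.016,-0.336,0.06,0,0,0.235]]]}}

```text
time_s: 19.48
position: [0.3985, 0.2067, 0.1302]
tcp_rot: [[0.679, 0.734, -0.002], [0.734, -0.679, -0.0], [-0.001, -0.001, -1.0]]
force: [-0.0, -0.1, -0.8]
opening: 0.402
grasp_force: 0.0
```

```bash
python3 - <<'E'
from h import *
bot_=bot.read_state()
f=imaging.capture('wrist')
for o in finder.outline_of('wrist','battery')[:2]:
  a=waxis(f,o['pixels'],.010);print(round(o['confidence'],2),np.round(np.hstack(a),4))
f=imaging.capture('top')
for o in finder.outline_of('top','battery')[:2]:
  print('top',round(o['confidence'],2),np.round(np.hstack(axis(f,o['pixels'],.010)),4))
go((a[0][0],a[0][1],.021),a[1]-90)
E
```

```text
0.92 [ 0.3902  0.206  47.356  52.0826 14.2583]
[-0.0071, -0.0066, 0.1101, 0.0, -0.0, -0.3]
```

Converted, 0.11 m / 0.5 = 0.22, 0.09 m / 0.5 = 0.18.

>>> {"name": "play_rows", "arguments": {"motion": [[[-0.014,-0.013,0.06,0,0,0],[-0.014,-0.013,0.12,0,0,0],[-0.014,-0.013,0.18,0,0,0],[-0.014,-0.013,0.22,0,0,0],[-0.014,-0.013,0.22,0,0,0],[-0.014,-0.013,0.22,0,0,0]]]}}

```text
time_s: 20.18
position: [0.3895, 0.2059, 0.0202]
tcp_rot: [[0.682, 0.732, -0.001], [0.732, -0.682, -0.0], [-0.001, -0.001, -1.0]]
force: [-0.3, 0.7, -0.3]
opening: 0.402
grasp_force: 0.0
```

Converted, -0.09 m / 0.5 = -0.18, -0.07 m / 0.5 = -0.14.

>>> {"name": "play_rows", "arguments": {"fingers": 0.0, "motion": [[[0,0,0,0,0,0],[0,0,0,0,0,0],[0,0,0,0,0,0],[0,0,0,0,0,0],[0,0,-0.06,0,0,0],[0,0,-0.14,0,0,0],[0,0,-0.18,0,0,0],[0,0,-0.18,0,0,0]]]}}

```text
time_s: 20.85
position: [0.3916, 0.2068, 0.1148]
tcp_rot: [[0.681, 0.732, 0.009], [0.732, -0.681, 0.002], [0.007, 0.005, -1.0]]
force: [0.4, 0.4, -0.7]
opening: 0.186
grasp_force: 30.0
```

```bash
python3 - <<'E'
from h import *
f=imaging.capture('wrist')
for n,z in (('battery_bin',.028),('drain_dish',.011),('soap_end',.01)):
  for o in finder.outline_of('wrist',n)[:2]: print(n,round(o['confidence'],2),np.round(np.hstack(waxis(f,o['pixels'],z)),4))
go((.4125,.362,.11),-43)
E
```

```text
battery_bin 0.65 [  0.4129   0.3584  12.1223 117.7759 101.2819]
drain_dish 0.57 [  0.5136   0.318  -41.4048  40.9346  18.876 ]
[0.1306, -0.0889, 0.0004, -0.0, 0.1, 0.0]
```

Converted, 0.1306 m / 0.5 = 0.2612, 0.12 m / 0.5 = 0.24.

>>> {"name": "play_rows", "arguments": {"motion": [[[0.06,-0.04,0,0,0,0],[0.12,-0.08,0,0,0,0],[0.18,-0.124,0,0,0,0],[0.24,-0.17,0,0,0,0],[0.2612,-0.176,0,0,0,0],[0.2612,-0.176,0,0,0,0],[0.2612,-0.176,0.06,0,0,0],[0.2612,-0.176,0.12,0,0,0]]]}}

```text
time_s: 21.72
position: [0.414, 0.3612, 0.0504]
tcp_rot: [[0.682, 0.732, 0.001], [0.732, -0.682, 0.0], [0.001, 0.001, -1.0]]
force: [0.1, -1.2, -0.6]
opening: 0.18
grasp_force: 30.0
```

```bash
python3 -c "
from h import *
go((.4125,.361,.0285),-43)"
```

```text
[-0.0012, -0.001, 0.0219, 0.0, -0.1, 0.0]
```

Converted, 0.021 m / 0.5 = 0.042, -0.001 m / 0.5 = -0.002.

>>> {"name": "play_rows", "arguments": {"motion": [[[-0.002,-0.002,0.024,0,0,0],[-0.002,-0.002,0.042,0,0,0],[-0.002,-0.002,0.042,0,0,0],[-0.002,-0.002,0.042,0,0,0]]]}}

```text
time_s: 22.05
position: [0.4118, 0.3602, 0.0291]
tcp_rot: [[0.682, 0.731, -0.002], [0.731, -0.682, -0.001], [-0.003, -0.001, -1.0]]
force: [0.9, -0.0, -0.0]
opening: 0.182
grasp_force: 30.0
```

Converted, -0.1 m / 0.5 = -0.2, -0.07 m / 0.5 = -0.14.

>>> {"name": "play_rows", "arguments": {"fingers": 0.035, "motion": [[[0,0,0,0,0,0],[0,0,0,0,0,0],[0,0,0,0,0,0],[0,0,0,0,0,0],[0,0,-0.06,0,0,0],[0,0,-0.14,0,0,0],[0,0,-0.2,0,0,0],[0,0,-0.2,0,0,0]]]}}

```text
time_s: 22.72
position: [0.4159, 0.3638, 0.136]
tcp_rot: [[0.682, 0.732, 0.011], [0.732, -0.682, 0.006], [0.012, 0.004, -1.0]]
force: [0.9, -0.0, -0.0]
opening: 0.402
grasp_force: 0.0
```

```bash
python3 - <<'E'
from h import *
f=imaging.capture('wrist');save('w7.png',f)
for n,z in (('battery',.014),('soap_end',.008),('drain_dish',.011)):
  for o in finder.outline_of('wrist',n)[:2]: print(n,round(o['confidence'],2),np.round(np.hstack(waxis(f,o['pixels'],z)),4))
go((.49,.45,.15),10)
E
```

```text
battery 0.87 [ 0.4125  0.3609 47.3956 51.2266 14.1635]
soap_end 0.66 [  0.5001   0.4693 -75.414   33.9708  22.3308]
drain_dish 0.64 [  0.5548   0.3613  10.9448 105.6458  89.2957]
[0.1184, -0.0033, -0.0207, -0.1, 0.1, -53.0]
```

View pics/w7.png

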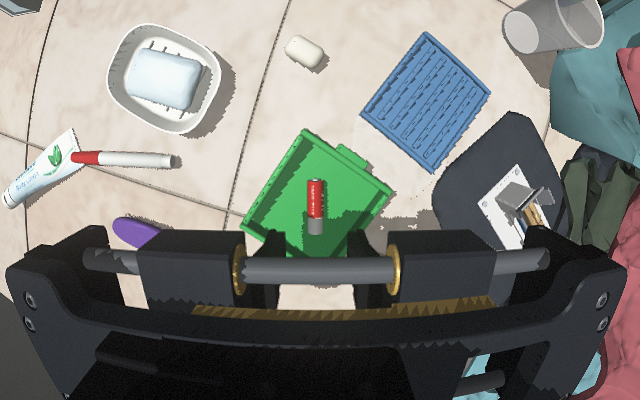

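The battery rests flat in the bin at (317,205). The soap end is at (305,50), measured 34×22 mm, and the dish is at (425,100). Moving over the soap.

```bash
python3 -c "
from h import *
go((.500,.4693,.12),14.6)"
```

```text
[0.1394, -0.0092, 0.0092, -0.1, 0.1, -57.6]
```

Converted, 0.139 m / 0.5 = 0.278, 0.12 m / 0.5 = 0.24, -57.6 degrees / 180 = -0.32.

>>> {"name": "play_rows", "arguments": {"fingers": 0.042, "motion": [[[0.06,0,0,0,0,-0.0389],[0.12,0,0,0,0,-0.0778],[0.18,0,0,0,0,-0.1167],[0.24,-0.01,0,0,0,-0.1556],[0.278,-0.018,0.018,0,0,-0.1944],[0.278,-0.018,0.018,0,0,-0.2333],[0.278,-0.018,0.018,0,0,-0.2722],[0.278,-0.018,0.018,0,0,-0.32]]]}}

```text
time_s: 23.58
position: [0.4994, 0.4688, 0.1177]
tcp_rot: [[-0.234, 0.972, -0.004], [0.972, 0.234, -0.003], [-0.002, -0.005, -1.0]]
force: [-0.1, -0.5, 0.3]
opening: 0.481
grasp_force: 0.0
```

>>> {"name": "play_rows", "arguments": {"motion": [[[0,0,0,0,0,0],[0,0,0,0,0,0]]]}}

```text
time_s: 23.75
position: [0.4997, 0.4687, 0.1189]
tcp_rot: [[-0.225, 0.974, -0.003], [0.974, 0.225, -0.002], [-0.001, -0.003, -1.0]]
force: [-1.2, -0.1, -0.8]
opening: 0.483
grasp_force: 0.0
```

```bash
python3 - <<'E'
from h import *
f=imaging.capture('wrist')
for o in finder.outline_of('wrist','soap_end')[:1]:
  a=waxis(f,o['pixels'],.008);print(round(o['confidence'],2),np.round(np.hstack(a),4))
go((.500,.469,.0215),14.6)
E
```

```text
0.89 [  0.5      0.4674 -73.7268  35.0701  20.5582]
[0.0002, 0.0, 0.0984, -0.1, 0.0, -1.6]
```

Converted, 0.098 m / 0.5 = 0.196, 0.085 m / 0.5 = 0.17, -2 degrees / 180 = -0.0111.

>>> {"name": "play_rows", "arguments": {"motion": [[[0,0,0.06,0,0,-0.0111],[0,0,0.12,0,0,-0.0111],[0,0,0.17,0,0,-0.0111],[0,0,0.196,0,0,-0.0111],[0,0,0.196,0,0,-0.0111],[0,0,0.196,0,0,-0.0111]]]}}

```text
time_s: 24.35
position: [0.5006, 0.4693, 0.0228]
tcp_rot: [[-0.261, 0.965, -0.001], [0.965, 0.261, -0.0], [-0.0, -0.001, -1.0]]
force: [-0.1, 0.1, 0.6]
opening: 0.481
grasp_force: 0.0
```

Converted, -0.07 m / 0.5 = -0.14, -0.06 m / 0.5 = -0.12.

>>> {"name": "play_rows", "arguments": {"fingers": 0.0, "motion": [[[0,0,0,0,0,0],[0,0,0,0,0,0],[0,0,0,0,0,0],[0,0,0,0,0,0],[0,0,-0.06,0,0,0],[0,0,-0.12,0,0,0],[0,0,-0.14,0,0,0],[0,0,-0.14,0,0,0]]]}}

```text
time_s: 25.02
position: [0.503, 0.471, 0.0973]
tcp_rot: [[-0.262, 0.965, 0.007], [0.965, 0.262, 0.005], [0.003, 0.008, -1.0]]
force: [0.1, -0.9, 0.1]
opening: 0.235
grasp_force: 30.0
```

```bash
python3 -c "
from h import *
go((.555,.3615,.09),14.6)"
```

```text
[-0.1193, 0.0215, 0.0071, 0.5, -0.2, 0.6]
```

>>> {"name": "play_rows", "arguments": {"motion": [[[-0.06,0.012,0,0,0,0],[-0.12,0.022,0,0,0,0],[-0.18,0.034,0,0,0,0],[-0.234,0.046,0,0,0,0],[-0.234,0.046,0,0,0,0],[-0.234,0.046,0,0,0,0],[-0.234,0.046,0.06,0,0,0],[-0.234,0.046,0.09,0,0,0]]]}}

```text
time_s: 25.68
position: [0.5522, 0.3629, 0.0462]
tcp_rot: [[-0.262, 0.965, -0.002], [0.965, 0.262, -0.0], [0.0, -0.002, -1.0]]
force: [-0.8, -0.6, -1.2]
opening: 0.232
grasp_force: 30.0
```

```bash
python3 -c "
from h import *
go((.555,.3615,.0325),14.6)"
```

```text
[-0.0021, 0.0024, 0.0137, -0.1, -0.0, 0.6]
```

Converted, 0.014 m / 0.5 = 0.028, 0.007 m / 0.5 = 0.014.

>>> {"name": "play_rows", "arguments": {"motion": [[[0,0.002,0.014,0,0,0],[0,0.002,0.028,0,0,0],[0,0.002,0.028,0,0,0],[0,0.002,0.028,0,0,0]]]}}

```text
time_s: 26.02
position: [0.5544, 0.3637, 0.0342]
tcp_rot: [[-0.263, 0.965, 0.001], [0.965, 0.263, 0.001], [0.0, 0.001, -1.0]]
force: [-0.1, -0.2, 0.9]
opening: 0.235
grasp_force: 30.0
```

Converted, -0.15 m / 0.5 = -0.3, -0.11 m / 0.5 = -0.22.

>>> {"name": "play_rows", "arguments": {"fingers": 0.045, "motion": [[[0,0,0,0,0,0],[0,0,0,0,0,0],[0,0,0,0,0,0],[0,0,0,0,0,0],[0,0,-0.06,0,0,0],[0,0,-0.14,0,0,0],[0,0,-0.22,0,0,0],[0,0,-0.3,0,0,0]]]}}

```text
time_s: 26.68
position: [0.5541, 0.3624, 0.1853]
tcp_rot: [[-0.262, 0.965, -0.001], [0.965, 0.262, -0.0], [-0.0, -0.001, -1.0]]
force: [0.7, 0.2, 0.1]
opening: 0.512
grasp_force: 0.0
```

Converted, -0.08 m / 0.5 = -0.16, -0.04 m / 0.5 = -0.08.

>>> {"name": "play_rows", "arguments": {"motion": [[[0,-0.08,0,0,0,0],[0,-0.16,0,0,0,0],[0,-0.16,0,0,0,0],[0,-0.16,0,0,0,0],[0,-0.16,0,0,0,0],[0,-0.16,0,0,0,0]]]}}

```text
time_s: 27.18
position: [0.4791, 0.3424, 0.1846]
tcp_rot: [[-0.262, 0.965, 0.003], [0.965, 0.262, 0.001], [0.0, 0.003, -1.0]]
force: [0.3, 0.3, -0.8]
opening: 0.515
grasp_force: 0.0
```

```bash
python3 - <<'E'
from h import *
f=imaging.capture('wrist');t=imaging.capture('top')
cv2.imwrite('pics/w8.png',np.vstack([f['frame'][:300],t['frame'][30:330]])[:,:,::-1])
for n in 'blue_peg red_peg wood_peg battery soap_end measuring_cup'.split():
  for r in finder.recognise('wrist',n)[:2]: print(n,round(r['confidence'],2),np.round(r['at'],4))
for r in finder.recognise('top','measuring_cup'): print(np.round(r['at'],3))
E
```

```text
wood_peg 0.87 [0.2408 0.3249 0.0129]
battery 0.61 [0.411  0.3654 0.0194]
soap_end 0.71 [0.552  0.3681 0.0242]
measuring_cup 0.68 [0.6737 0.3646 0.0596]
```

View pics/w8.png

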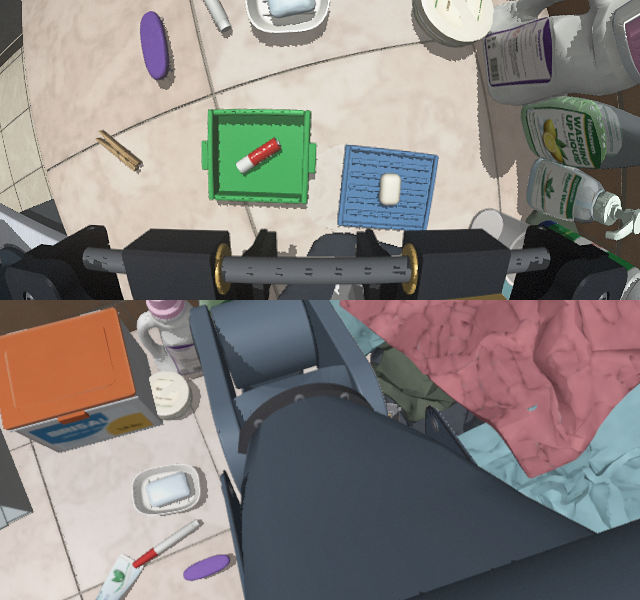

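The battery lies in the bin at (258,156) and the soap in the dish at (391,189). The cup stands at (490,230), and the pegs were confirmed earlier. Handing in.

```bash
python3 -c "
from h import *
print(bot.hand_in())"
```

```text
the job is handed in; nothing more can be done
None
```

I handed the job in at about 27 s (it gave no verdict): pegs stacked blue, red, wood in the dispenser, battery flat in the green bin, soap end in the blue dish, measuring cup never touched.

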